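Find the loose case bolt and hold its cap open

ROBOT

A 7-joint arm with a two-finger parallel gripper is mounted at the origin on the work surface. World frame = base frame: x ahead of the robot, y to its left, z up, the work surface at z = 0. Lengths are in m, angles in rad, forces in N, time in s.
With the tool pointing down it reaches from about 0.425 to 1.025 m from the base axis. Payload 3.6 kg.
Tool frame: the origin (TCP) lies midway between the tips of the shut fingers; the grasp point (between the pads) lies 19 mm behind it; x points along the fingers, z is the direction in which the jaws open and shut, and the axes are right-handed (so a half turn about x gives the same grasp; the last joint's range is limited). The gripper opens to 85 mm and grips with 20 to 120 N. Pads are 22 mm wide; open, the fingers measure 114 mm over their backs; the gripper's body (76 mm by 85 mm) begins 54 mm behind the grasp point. The pads swing forward as they close: fully open they stand 13 mm farther back than shut.
Start: joints at [-1.284, 0.591, 0.048, 1.609, -0.033, 0.943, -0.034], TCP at [0.269, 0.673, 0.231] pointing down, gripper open.
Joint ranges: [-2.69, 2.69], [-0.47, 2.24], [-1.27, 1.36], [0.19, 2.51], [-1.53, 4.68], [0.08, 2.07], [-3.09, 3.09]. Speed limits (rad/s): [2.57, 2.57, 3.14, 3.14, 3.14, 3.14, 3.14].

INTERFACE

Orientations are given as a rotation vector (axis times angle).
In Python, from station import robot gives the robot as it stands. Calls block until the motion is done:
- robot.goto(position, orientation): joint-space move of the TCP to a pose.
- robot.move_linear(position, velocity=0.15, attitude=None): straight line of the TCP; attitude=None keeps the orientation; velocity is the mean speed in m/s.
- robot.move_j(angles): joint-space move.
- robot.release() and robot.clamp(): open the fingers fully, or close them until they stop; the grip force is fixed at half the most.
- robot.hold(seconds).
- robot.ik(position, orientation): joint angles nearest the present ones, or None.
- robot.observe(): the state.
- robot.get_image(name): name is "side" or "top" or "wrist"; returns a dict with "img" (480x640x3 uint8, red, green, blue), "depth" (480x640 float32, m along the optical axis (not along the pixel's ray), 0 where there is no reading), "intrinsics" (3x3 intrinsics, pixels), "R" (3x3) and "t" (3): a world point X has camera coordinates R X + t; the wrist camera has in their place "mount" (4x4, takes a point from camera to tool coordinates, whose origin is the TCP and whose axes are the tool frame's). Camera axes: x right, y down, z forward; pixel columns grow to the right and rows downward; lengths in m; the calibration is good to about 2 mm. The wrist camera is an equidistant fisheye: a pixel r from the principal point sees the ray r / f radians off the axis. A picture is of the moment at which its call begins: read the wrist's pose just before it.
A pose or a line that the arm cannot do raises robot.PlanningError and nothing moves.
- robot.sign_off(): hands the job in, once; it reports no verdict.
The state is a dict: "t": time; "q": joint angles; "joint_vel": joint speeds; "effort": joint torques, N m; "eef_pos": TCP position; "tool_rot": TCP orientation; "ft_force": force on the tool from outside, world axes, zero at the start; "torque": the same for the moment, N m; "width": finger opening in m.
Only numpy, scipy, OpenCV 4.12 (cv2) and the standard library are available. Lean on these libraries where they do the work, as an engineer would, in place of code of your own. Each camera call takes 0.05 s, during which the arm holds its last target. There are 200 camera calls.

TASK

One of the three bolts on the black equipment case has come loose: tap the bolt heads from above, pressing until one gives and sinks. Then lift the hinged cap of that loose bolt by its tab to about 45 degrees or more and finish holding it open in the gripper, so that a stagehand can get at the nut. Keep the caps shut until the loose bolt is found, leave the other two shut, and do not disturb the mug, the spanner or the tape roll.

Things in the scene. Friction and masses are not known exactly. Their poses are not given: they have to be found in the camera images.
- case: Black hard equipment case lying flat, fixed to the table; 170 (its x) x 370 (its y) x 70 mm high. Origin: centre of its underside on the table; z up; at yaw 0 its front, where the cap tabs point, faces the robot (-x). On the lid, in a row along its y (x = +20 mm; y = +110 left, 0 middle, -110 right), stand three equal grey blocks 42 x 42 mm, 34 mm high (top 104 mm above the table), each with one bolt and one hinged cap.
- bolt_left_top (a point): Centre of the flat top of the left bolt: upright steel bolt, round head 16 mm across, standing 12 mm out of the hole in its cap, its top 128 mm above the table at the start. Two of the three bolts are tight and do not give when pressed. One, a different one each time, is loose: pressed from above it slides 7 mm down against a steady friction of about 3 N (top then 5 mm above the cap) and stays down. All look alike before they are tapped.
- bolt_left (a joint): How far the left bolt has gone down, m: 0 at the start, 0.007 fully down (only the loose one can; a tight one gives less than 0.0015).
- cap_left (a joint): Opening angle of the left bolt's cap, rad: 0 shut, at most 1.2. The cap is a hollow aluminium cover 42 x 42 mm, 12 mm high (top 116 mm above the table when shut), with a 24 mm hole round the bolt, hinged along the case's y at its rear (+x) edge; 60 g and a weak spring (0.3 to 0.8 N to lift at the tab): it falls shut when let go. The bolt does not hinder it.
- cap_left_hinge (a point): Point on the hinge line of the left cap, at its middle: 104 mm above the table, 25 mm behind the bolt's axis along the case's x. Does not move.
- cap_left_tab (a point): Grip point in the lift tab of the left cap. The tab is a bar 16 mm wide (case y), 10 mm thick, reaching 36 mm out of the cap's front edge towards -x of the case; the point is mid width and mid thickness, 11 mm from the free end, 71 mm in front of and 6 mm above the hinge line when shut (110 mm above the table, 40 mm above the case lid, nothing below it but the lid). It swings up and back about the hinge with the cap.
- bolt_middle_top (a point): Centre of the top of the middle bolt; all as for bolt_left_top.
- bolt_middle (a joint): How far the middle bolt has gone down, m; as for bolt_left.
- cap_middle (a joint): Opening angle of the middle bolt's cap, rad; cap and joint as for cap_left.
- cap_middle_hinge (a point): Middle of the middle cap's hinge line; as for cap_left_hinge.
- cap_middle_tab (a point): Grip point in the middle cap's tab; as for cap_left_tab.
- bolt_right_top (a point): Centre of the top of the right bolt; all as for bolt_left_top.
- bolt_right (a joint): How far the right bolt has gone down, m; as for bolt_left.
- cap_right (a joint): Opening angle of the right bolt's cap, rad; cap and joint as for cap_left.
- cap_right_hinge (a point): Middle of the right cap's hinge line; as for cap_left_hinge.
- cap_right_tab (a point): Grip point in the right cap's tab; as for cap_left_tab.
- mug: White mug, 80 mm across, 95 mm high, origin at the centre of its underside. Bystander.
- spanner: Steel spanner 190 mm long lying on the table, origin at its underside, x along it. Bystander.
- tape_roll: Roll of grey stage tape lying flat, 110 mm across, 50 mm high, origin at the centre of its underside. Bystander.

How it is judged:
On the way:
1. the loose bolt has been tapped down (more than 4 mm) with all caps still shut (under 0.15 rad) (value of joint any of bolt_left, bolt_middle, bolt_right above 0.004 m and value of joint each of cap_left, cap_middle, cap_right below 0.15 rad), for 0.1 s.
At the end, for the whole second after the job is handed in: The loose bolt is down by more than 4 mm, its cap is held by the fingers at more than 0.65 rad (37 degrees) and is still (under 0.15 rad/s), and the other two caps are shut (under 0.15 rad) (((value of joint bolt_left above 0.004 m and value of joint cap_left above 0.65 rad and velocity of joint cap_left between -0.15 and 0.15 rad/s and contact force between the fingers and cap_left above 0.2 N and value of joint each of cap_middle, cap_right below 0.15 rad) or (value of joint bolt_middle above 0.004 m and value of joint cap_middle above 0.65 rad and velocity of joint cap_middle between -0.15 and 0.15 rad/s and contact force between the fingers and cap_middle above 0.2 N and value of joint each of cap_left, cap_right below 0.15 rad) or (value of joint bolt_right above 0.004 m and value of joint cap_right above 0.65 rad and velocity of joint cap_right between -0.15 and 0.15 rad/s and contact force between the fingers and cap_right above 0.2 N and value of joint each of cap_left, cap_middle below 0.15 rad))); the arm keeps its last pose, push and grip.
It fails at once if a cap is opened (over 0.3 rad) though its bolt has not been found loose ((value of joint cap_left above 0.3 rad and value of joint bolt_left below 0.003 m) or (value of joint cap_middle above 0.3 rad and value of joint bolt_middle below 0.003 m) or (value of joint cap_right above 0.3 rad and value of joint bolt_right below 0.003 m)).
It fails at once if the mug, the spanner or the tape roll is moved more than 30 mm (distance of any of mug, spanner, tape_roll from where it was at the start of the episode above 0.03 m).
It also fails if it takes over 48 s, if anything falls off the work surface, if the arm or the gripper's body presses on something with over 40 N, if the wrist force passes 120 N, or if a joint passes its speed limit or range.

## Working session

There is one attempt and no reset: what is moved stays moved. The work goes in short steps, each a Python script; the robot and the scene stay as the last script left them, time stands still between calls to the robot, and variables do not carry over. Pictures are saved under pics/ and viewed, about 8 in all and at most 12, crops included, and the job is handed in when it is done.

```bash
mkdir -p pics; ls
python3 - <<'E'
from station import robot
import cv2,numpy as np
o=robot.observe();print(o)
for n in("top","side"):
    d=robot.get_image(n);cv2.imwrite(f"pics/{n}0.png",cv2.cvtColor(d["img"],cv2.COLOR_RGB2BGR))
    np.savez(f"{n}0.npz",**d);print(n,d["intrinsics"],d["R"],d["t"],(d["depth"]>0).mean())
E
```

```text
pics
{'t': 0.0, 'q': array([-1.2834846 ,  0.59212011,  0.04827157,  1.60979952, -0.03328488,
        0.9426987 , -0.03370265]), 'joint_vel': array([ 0.00239789,  0.00044787,  0.00068637,  0.00084278,  0.0011049 ,
        0.00120536, -0.00172143]), 'effort': array([ 5.90587642e-04, -5.48709512e+01,  1.54671147e+00, -1.98114949e+01,
        9.33973381e-03,  9.09529568e-03, -1.95209361e-05]), 'eef_pos': array([0.26914136, 0.67231745, 0.23014804]), 'tool_rot': array([-0.9257042 ,  1.36740267,  0.92348653]), 'ft_force': array([-0.49452774, -0.3168172 ,  0.68155021]), 'torque': array([-0.04296157, -0.03990132,  0.02501752]), 'width': 0.08547690600700188}
top [[566.78289113   0.         323.21912362]
 [  0.         566.78289113 247.2064603 ]
 [  0.           0.           1.        ]] [[-0.01788686 -0.99983946 -0.00105394]
 [-0.99281002  0.01788587 -0.11835694]
 [ 0.11835679 -0.00107068 -0.99297056]] [0.01120471 0.54587035 1.33297492] 0.9958203125
side [[528.88247477   0.         317.70847572]
 [  0.         528.88247477 230.56525245]
 [  0.           0.           1.        ]] [[ 0.70140657 -0.71263643 -0.01334687]
 [-0.55831883 -0.53768783 -0.6318005 ]
 [ 0.44306761  0.45060083 -0.77501612]] [-0.36246189  0.37464488  1.04548845] 0.9960709635416667
```

View pics/top0.png

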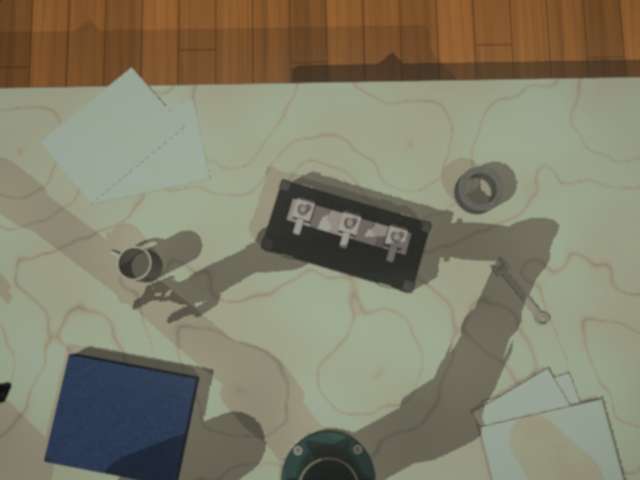

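View pics/side0.png

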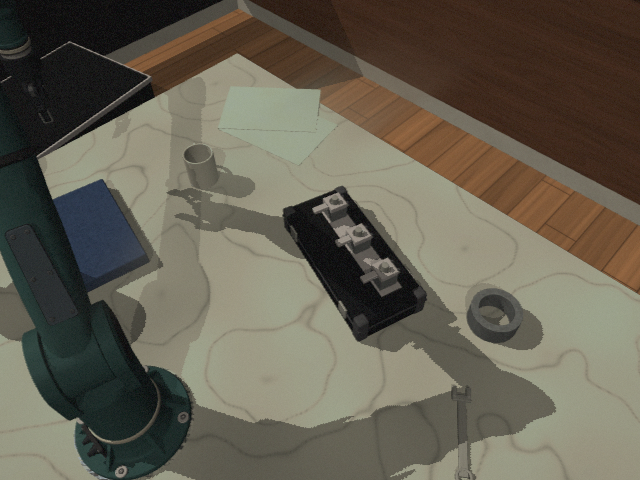

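The top view shows the case centred near (345,235), with caps at (302,210), (350,224) and (398,237) and their tabs pointing down the image, towards the robot. The mug is at (140,262), the tape at (480,190) and the spanner at (520,290). The side view agrees. Next I'll get positions from depth.

```bash
cat > h.py <<'E'
import numpy as np,cv2
def cloud(d):
    K=d["intrinsics"];z=d["depth"];v,u=np.mgrid[:480,:640]
    c=np.stack([(u-K[0,2])/K[0,0]*z,(v-K[1,2])/K[1,1]*z,z],-1)
    return (c-d["t"])@d["R"]   # R^T (c-t)
E
python3 - <<'E'
from h import *
for n,(u0,u1,v0,v1) in dict(top=(240,450,165,310),side=(270,440,175,350)).items():
    d=np.load(n+"0.npz");P=cloud(d)[v0:v1,u0:u1].reshape(-1,3);P=P[np.isfinite(P).all(1)]
    print(n,"table z",np.median(P[P[:,2]<.03][:,2]))
    h,e=np.histogram(P[:,2],np.arange(.04,.14,.005));print(h)
    L=P[(P[:,2]>.055)]
    (c,s,a)=cv2.minAreaRect(L[:,:2].astype(np.float32)*1000);print("lid rect mm",c,s,a)
    img=((P[:,2]>.097)&(P[:,2]<.14))
    T=P[img];
    # caps+tabs in 3 clusters along y
    cr,lab,cen=cv2.kmeans(T[:,:2].astype(np.float32),3,None,(3,100,1e-6),10,cv2.KMEANS_PP_CENTERS)
    for k in range(3):
        q=T[lab.ravel()==k];b=q[q[:,2]>.122]
        print(len(q),q.mean(0).round(4),"bolt",len(b),b.mean(0).round(4))
E
```

```text
top table z -4.256483758362158e-05
[  29   92   41   71  531 4244 4506  384   19   15   13   20   46  141
  579  591   73   70   26]
lid rect mm (520.9467163085938, -37.2955322265625) (373.5279541015625, 284.6449890136719) 72.4782485961914
501 [ 0.5826 -0.0571  0.1154] bolt 41 [ 0.5884 -0.0595  0.1278]
525 [ 0.5493 -0.1614  0.1148] bolt 38 [ 0.5561 -0.1634  0.1271]
514 [0.6157 0.0471 0.1152] bolt 44 [0.6228 0.0457 0.127 ]
side table z 0.00030291496179180955
[  89  278  180  175  348 3443 3896  168   88   85   91   81   99  192
  512  597   41   90   13]
lid rect mm (404.8824157714844, -257.5951232910156) (928.9583129882812, 290.77960205078125) 51.1263542175293
599 [ 0.5447 -0.1641  0.114 ] bolt 46 [ 0.5539 -0.1641  0.1267]
470 [0.6113 0.0441 0.1139] bolt 37 [0.6201 0.0448 0.1275]
516 [ 0.5782 -0.0597  0.1142] bolt 43 [ 0.5868 -0.0601  0.1271]
```

```bash
cat >> h.py <<'E'
from scipy.spatial.transform import Rotation as Ro
B=dict(left=np.array([.6215,.0453,.128]),middle=np.array([.5877,-.0598,.128]),right=np.array([.5550,-.1637,.128]))
d_=B["left"]-B["right"];ey=d_/np.linalg.norm(d_);ez=np.array([0,0,1.]);ex=np.cross(ey,ez)
def att(phi,s=1):      # phi: tilt of tool x from straight down towards case +x
    x=-np.cos(phi)*ez+np.sin(phi)*ex; z=s*ey
    return Ro.from_matrix(np.stack([x,np.cross(z,x),z],1)).as_rotvec()
def tabpose(b,th,phi0,s,back=0.,pull=0.019):
    """TCP pose with the grasp point on the tab of bolt b, cap at th; back = distance short of it along tool x"""
    h=B[b]+.025*ex;h[2]=.104
    p=h-ex*(.071*np.cos(th)-.006*np.sin(th))+ez*(.071*np.sin(th)+.006*np.cos(th))
    phi=phi0-th
    x=-np.cos(phi)*ez+np.sin(phi)*ex
    return p+x*(pull-back),att(phi,s)
E
python3 - <<'E'
from h import *
from station import robot
print(ex,np.degrees(np.arctan2(ex[1],ex[0])))
for s in(1,-1):
  for b in B:
    print(s,b,[None if (q:=robot.ik(B[b]+[0,0,.01],att(0,s))) is None else q.round(2)])
    for phi0 in np.radians([20,30,40,50]):
      print("  ",round(phi0,2),[robot.ik(*tabpose(b,t,phi0,s,k)) is not None for t,k in((0,.08),(0,0),(.3,0),(.6,0),(.9,0))],
        (lambda q:None if q is None else q.round(2))(robot.ik(*tabpose(b,.9,phi0,s))))
E
```

```text
[ 0.95292578 -0.30320366  0.        ] -17.650124219930124
1 left [array([-0.21,  0.58,  0.09,  1.92, -0.08,  0.65,  1.19])]
   0.35 [True, True, True, True, True] [-0.04  0.76 -0.04  1.62 -0.18  1.29  1.28]
   0.52 [True, True, True, True, True] [-0.09  0.69  0.01  1.72 -0.17  1.09  1.28]
   0.7 [True, True, True, True, True] [-0.15  0.62  0.05  1.82 -0.14  0.89  1.25]
   0.87 [False, True, True, True, True] [-0.21  0.57  0.09  1.93 -0.09  0.68  1.2 ]
1 middle [array([-0.04,  0.55,  0.1 ,  1.99, -0.09,  0.61,  1.37])]
   0.35 [True, True, True, True, True] [ 0.06  0.73  0.03  1.69 -0.14  1.27  1.43]
   0.52 [True, True, True, True, True] [ 0.02  0.66  0.07  1.79 -0.14  1.07  1.43]
   0.7 [False, False, True, True, True] [-0.02  0.59  0.09  1.89 -0.13  0.86  1.42]
   0.87 [False, False, True, True, True] [-0.06  0.53  0.11  2.   -0.1   0.64  1.38]
1 right [array([ 0.08,  0.54,  0.18,  2.02, -0.16,  0.59,  1.63])]
   0.35 [True, True, True, True, True] [ 0.13  0.73  0.15  1.72 -0.12  1.26  1.61]
   0.52 [True, True, True, True, True] [ 0.11  0.65  0.17  1.82 -0.14  1.06  1.62]
   0.7 [
[... 666 characters left out ...]
] [-0.4   0.9   0.83  1.71 -0.58  1.42 -1.21]
   0.52 [True, True, True, True, True] [-0.44  0.82  0.81  1.81 -0.6   1.21 -1.22]
   0.7 [False, False, True, True, True] [-0.47  0.73  0.79  1.91 -0.63  0.99 -1.21]
   0.87 [False, False, True, True, True] [-0.49  0.65  0.75  2.02 -0.65  0.75 -1.21]
-1 right [array([-0.29,  0.65,  0.72,  2.04, -0.67,  0.7 , -1.01])]
   0.35 [True, True, True, True, True] [-0.28  0.91  0.87  1.74 -0.53  1.39 -1.06]
   0.52 [True, True, True, True, True] [-0.3   0.82  0.85  1.84 -0.57  1.19 -1.06]
   0.7 [False, False, True, True, True] [-0.32  0.73  0.82  1.94 -0.61  0.97 -1.04]
   0.87 [False, False, True, True, True] [-0.29  0.63  0.73  2.05 -0.63  0.73 -1.04]
```

```bash
cat > tap.py <<'E'
import sys
from h import *
from station import robot
def tap(b):
    robot.goto(B[b]+[0,0,.03],att(0)); robot.move_linear(B[b]+[0,0,.005],.08); robot.hold(.2)
    f0=robot.observe()["ft_force"][2]; z=.133; log=[]; zc=None
    while z>.1195:
        z-=.001; robot.move_linear(np.r_[B[b][:2],z],.02)
        o=robot.observe(); f=o["ft_force"][2]-f0; za=o["eef_pos"][2]; log.append((round(z*1e3),round(za*1e3,1),round(f,1)))
        if zc is None and f>1.5: zc=za
        if f>12: break
    dep=0 if zc is None else zc-za
    print(b,"t",o["t"],"travel since contact mm",dep*1e3,log)
    robot.move_linear(B[b]+[0,0,.03],.12)
    return dep>.004
if __name__=="__main__":
    robot.clamp()
    for b in sys.argv[1:]:
        if tap(b): print("LOOSE",b);break
E
python3 tap.py left
```

```text
left t 7.5917 travel since contact mm 0.12387024069136776 [(132, np.float64(132.2), np.float64(-1.9)), (131, np.float64(131.0), np.float64(-1.1)), (130, np.float64(129.9), np.float64(-0.2)), (129, np.float64(128.9), np.float64(-1.0)), (128, np.float64(128.0), np.float64(-1.1)), (127, np.float64(127.1), np.float64(0.2)), (126, np.float64(126.0), np.float64(1.3)), (125, np.float64(124.9), np.float64(0.7)), (124, np.float64(123.9), np.float64(0.1)), (123, np.float64(122.9), np.float64(0.8)), (122, np.float64(121.9), np.float64(1.0)), (121, np.float64(121.1), np.float64(2.9)), (120, np.float64(121.1), np.float64(8.8)), (119, np.float64(121.0), np.float64(14.2))]
```

Left went down to a hard stop at 121 mm, 7 mm below where it started, with about 2 N of drag on the way. I'll confirm with the top camera.

Run:
```python
from h import *
from station import robot
o=robot.observe();print(o["t"],o["width"])
p,a=tabpose("left",0,.5,1,.09)
robot.goto(p,a); robot.release()
d=robot.get_image("side");P=cloud(d);
for b in B:
    m=np.linalg.norm(P[...,:2]-B[b][:2],axis=-1)<.006
    m0=P[...,2][m]; print(b,m.sum(),np.percentile(m0,[25,50,75,95]).round(4))
cv2.imwrite("pics/side1.png",cv2.cvtColor(cv2.resize(d["img"][120:360,220:520],None,fx=2.4,fy=2.4),cv2.COLOR_RGB2BGR))
d=robot.get_image("top");P=cloud(d);
for b in B:
    m=np.linalg.norm(P[...,:2]-B[b][:2],axis=-1)<.006
    m0=P[...,2][m]; print(b,m.sum(),np.percentile(m0,[25,50,75,95]).round(4))
d=robot.get_image("wrist");cv2.imwrite("pics/w1.png",cv2.cvtColor(d["img"],cv2.COLOR_RGB2BGR));print(d["intrinsics"],d["mount"])
o=robot.observe();print(o["t"],o["width"],o["eef_pos"],p)
```

```text
8.0667 0.00020947244031762453
left 22 [0.1176 0.1208 0.1217 0.1231]
middle 26 [0.1217 0.1268 0.1285 0.1298]
right 25 [0.1272 0.1288 0.13   0.1308]
left 26 [0.1177 0.1215 0.1234 0.1252]
middle 24 [0.126  0.1268 0.1277 0.1293]
right 22 [0.126  0.1287 0.1297 0.1325]
[[371.64829954   0.         325.64473873]
 [  0.         371.64829954 245.09053332]
 [  0.           0.           1.        ]] [[-3.07434506e-04 -3.25399115e-01  9.45576714e-01 -1.42404474e-01]
 [-6.39780840e-04 -9.45576501e-01 -3.25399249e-01  8.42755039e-02]
 [ 9.99999748e-01 -7.05000821e-04  8.25187257e-05 -4.69254684e-05]
 [ 0.00000000e+00  0.00000000e+00  0.00000000e+00  1.00000000e+00]]
10.5417 0.0851680686379405 [0.54521455 0.0695475  0.17230676] [0.54522857 0.06956818 0.17230836]
```

View pics/side1.png

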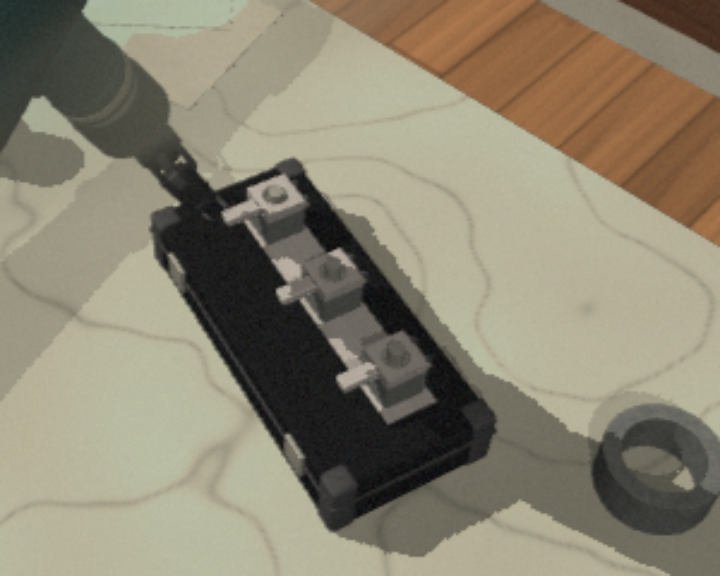

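View pics/w1.png

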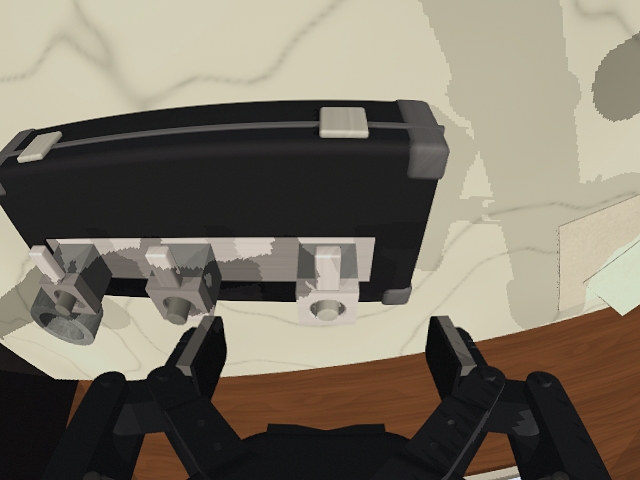

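Both cameras put the left bolt top at about 121 mm, against 127–129 mm for the other two, so left is the loose one. In the wrist view the left tab, at column 327, sits midway between the fingers at columns 222 and 430. The caps are still shut. Now I'll grasp and lift.

Run:
```python
from h import *
from station import robot
p,a=tabpose("left",0,.5,1); robot.move_linear(p,.08,a)
robot.clamp(); o=robot.observe();print(o["t"],o["width"],o["ft_force"].round(1))
if .012<o["width"]<.02:
    for th in np.arange(.1,.96,.1):
        p,a=tabpose("left",th,.5,1); robot.move_linear(p,.04,a)
        o=robot.observe(); print(round(th,1),round(o["t"],1),round(o["width"]*1e3,1),o["ft_force"].round(1))
        if np.linalg.norm(o["ft_force"])>50 or o["width"]<.01: print("STOP");break
    robot.hold(.5);o=robot.observe();print(o["t"],o["width"],o["ft_force"].round(1),abs(o["joint_vel"]).max())
d=robot.get_image("side");np.savez("side2.npz",**d)
cv2.imwrite("pics/side2.png",cv2.cvtColor(cv2.resize(d["img"][150:330,240:440],None,fx=3,fy=3),cv2.COLOR_RGB2BGR))
d=robot.get_image("wrist");cv2.imwrite("pics/w2.png",cv2.cvtColor(d["img"],cv2.COLOR_RGB2BGR))
```

```text
12.4583 0.014851292456315628 [-0.3  1.6  0.8]
0.1 12.8 14.4 [-0.3  3.5  0.7]
0.2 13.1 14.9 [-0.8  2.9  0.6]
0.3 13.4 14.9 [-1.   4.6  1.2]
0.4 13.7 14.9 [-1.   3.   3.1]
0.5 14.0 15.0 [-1.   3.6  3.7]
0.6 14.3 14.5 [-0.9  2.7  3.5]
0.7 14.6 14.9 [-1.3  4.   4.1]
0.8 14.9 14.9 [-0.4  3.4  3.7]
0.9 15.2 14.5 [0.4 4.8 5.2]
15.7417 0.014936027194001812 [1.  5.3 5.9] 0.0008881660965722685
```

View pics/side2.png

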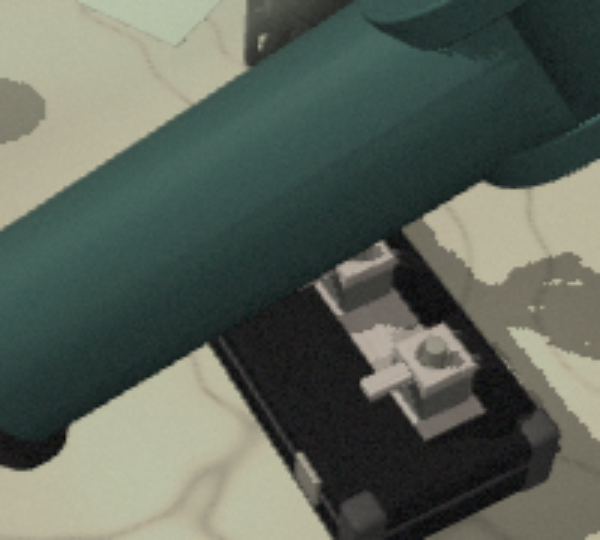

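View pics/w2.png

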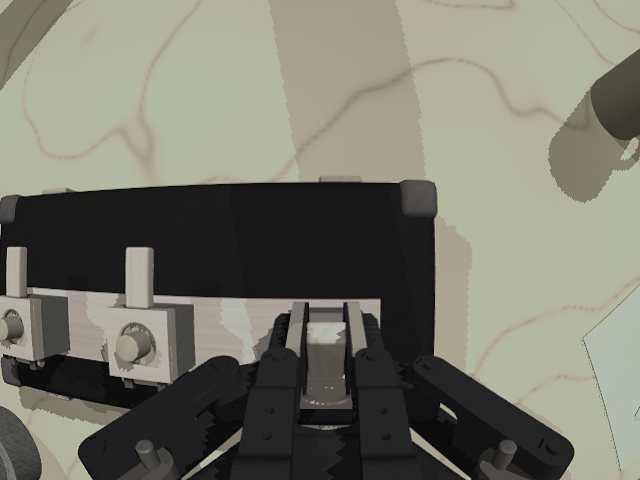

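The wrist view shows the left tab between the pads (columns 290–360), with the cap raised. The middle and right caps are flat and shut. Width and force are steady. I'll check the bystanders and then hand in.

Run:
```python
from h import *
from station import robot
a=np.load("top0.npz")["img"].astype(int);d=robot.get_image("top");b=d["img"].astype(int)
D0=np.load("top0.npz")["depth"]
for n,(u0,u1,v0,v1) in dict(mug=(110,165,238,285),tape=(450,505,165,215),spanner=(490,553,255,326)).items():
    dz=abs(d["depth"]-D0)[v0:v1,u0:u1]; print(n,"median/share dz>1cm",np.median(dz),(dz>.01).mean())
o=robot.observe();print(o["t"],o["width"],o["eef_pos"])
robot.sign_off()
```

```text
mug median/share dz>1cm 0.0026923418 0.021663442940038684
tape median/share dz>1cm 0.008049846 0.48254545454545456
spanner median/share dz>1cm 0.643948 0.9888218198077353
15.8917 0.01469639700309798 [0.60065077 0.05271756 0.14624945]
the job is handed in; nothing more can be done
```

The left bolt was the loose one, and I handed the job in at 15.9 s of the 48 s, with its cap held open at a commanded 0.9 rad (about 52°). I got no verdict on the result.

- **Finding the loose bolt:** I tapped only the left bolt. It sank 7 mm with about 2–3 N of drag, then hit a hard stop. Afterwards the side and top cameras put its top at about 121 mm, against 127–129 mm for the other two, with all caps still shut.
- **Lifting the cap:** I gripped the left tab and swung it about the hinge. The finger opening stayed at 14.4–15.0 mm throughout; the tab is nominally 16 mm wide. The force change stayed at a few newtons, and the arm was still at the end. The 0.9 rad is the commanded angle; I did not measure the cap itself.
- **Other caps:** the last wrist and side pictures show the middle and right caps shut.
- **Bystanders:** the final top-view depth check shows the mug unchanged. It did not confirm the tape roll or the spanner: about 48% of the tape region and 99% of the spanner region had changed depth. For the spanner the change was 0.64 m, so I take it that the arm was blocking the camera. The arm was never sent near either of them.

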